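# Lever open the stamp case with the palette knife

### The job

The lid of the potter's stamp case is a close fit with nothing to hold: put the blade of the palette knife into the notch at the front of the case, lever the lid up and swing it back with the knife until it stands upright or leans back, and stays there. Then lay the knife gently down flat on the worktop, clear of the case. Touch the case and its lid only with the knife, and leave the other things on the table where they are.

Things in the scene. Friction and masses are not known exactly. Their poses are not given: they have to be found in the camera images.
- case: Dark wood case fixed to the worktop, left or right of the middle, front roughly towards the robot: 130 mm deep (x), 200 wide (y), walls 70 high, 8 thick; under a flat, lighter 10 mm lid flush with the walls (shut lid's top at 80 mm). Origin: centre of underside; x points from front (notch) to back (hinge), z up. A brass ledge at the front and two brass hinges at the back show which way it faces.
- case_notch (a point): Centre of the notch's mouth on the front face, 63 mm above the worktop. The notch, mid-front directly under the lid, is 50 mm wide, 14 mm high (56 to 70 mm above the worktop) and open through the wall; behind it the case is empty to 32 mm below the lid. A brass ledge 50 mm wide, 4 thick sticks out 12 mm from the front, its top level with the notch's lower edge.
- case_hinge (a point): Middle of the hinge line, at the back of the case, 70 mm above the worktop (level with the underside of the shut lid). The line runs along the case's y.
- lid (a joint): Angle of the lid: 0 shut, 1.57 upright, stop at 1.85 (leaning back). Lid 130 mm from hinge to front edge, 200 mm wide, 10 mm thick, 0.13 kg. The hinge is stiff: the lid stays where it is left; about 2 to 3 N at its front edge lift it.
- lid_edge (a point): Middle of the lid's front edge, on its underside; it moves with the lid, 130 mm from the hinge.
- knife: Palette knife lying flat, 215 mm long, 0.11 kg. Origin: underside of the handle at the grip point, near the centre of mass; x points to the tip, z up. Wooden handle 22 mm wide, 18 high, from 85 mm behind the origin to 10 ahead; brass bolster to 22 (18 wide, 14 high); then steel blade 24 wide (18 in the last 13), 3 thick, level with the handle's underside, ending 130 mm ahead of the origin.
- knife_tip (a point): Tip of the blade, at mid-thickness, 130 mm ahead of the knife's origin.
- ruler: Green plastic ruler, 180 x 30 x 4 mm, lying flat; not part of the work. Origin: centre of its underside.
- tile: Fired clay test tile, 70 x 70 x 9 mm, lying flat; not part of the work. Origin: centre of its underside.
- brush: Short flat brush, 145 mm long, 22 mm wide, lying flat; not part of the work. Origin: on its underside, near its middle.
- rib: Round wooden rib (disc), 70 mm across, 8 mm thick, lying flat; not part of the work. Origin: centre of its underside.
- bowl: Small white bowl, 90 mm across, 45 mm high; not part of the work. Origin: centre of its underside.
- jar: Glass jar, 70 mm across, 90 mm high; not part of the work. Origin: centre of its underside.
- mug: Blue mug, 80 mm across, 90 mm high; not part of the work. Origin: centre of its underside.

How it is judged:
By the outcome, as a careful person would: the job done as asked, in the order asked, and still so for the second after the job is handed in, with the robot touching nothing.
It also fails if it takes over 64 s, if anything falls off the work surface, if the arm or the gripper's body presses on something with over 40 N, if the wrist force passes 120 N, or if a joint passes its speed limit or range.

### The arm

A 6-joint arm with a two-finger parallel gripper is mounted at the origin on the work surface. World frame = base frame: x ahead of the robot, y to its left, z up, the work surface at z = 0. Lengths are in mm, angles in rad, forces in N, time in s.
With the tool pointing down it reaches from about 300 to 775 mm from the base axis. Payload 14.6 kg.
Tool frame: the origin (TCP) lies on the centre line of the jaws, within the pads' length; the fingertips stand 19 mm ahead of it and the grasp point (between the pads) is the TCP (bot.tip_reach is the distance from the TCP to the fingertips, in mm); z points along the fingers, y is the line along which they close (so a half turn about z gives the same grasp; the last joint's range is limited). The gripper opens to 85 mm and grips with 20 to 120 N. Pads are 22 mm wide; open, the fingers measure 114 mm over their backs; the gripper's body (76 mm by 85 mm) begins 54 mm behind the grasp point. The pads swing forward as they close: fully open they stand 13 mm farther back than shut.
Start: joints at [-1.197, 0.3, 1.521, -0, 1.321, -0.067], TCP at [234.657, -497.419, 250.281] pointing down, gripper open.
Joint ranges: [-3.03, 3.03], [-0.79, 2.21], [0.23, 2.52], [-1.04, 4.18], [0, 3.07], [-2.55, 2.55]. Speed limits (rad/s): [2.22, 2.22, 2.57, 3.14, 3.14, 3.14].

### API

Orientations are given as a unit quaternion [w, x, y, z].
In Python, from rig import bot gives the robot as it stands. Calls block until the motion is done:
- bot.move_to(position, orientation): joint-space move of the TCP to a pose.
- bot.servo_line(position, attitude=None, speed=150, until_force=None): straight line of the TCP; attitude=None keeps the orientation; speed is the mean speed in mm/s. With until_force (N) it stops when the force on the tool has changed by that much, and returns True; else False.
- bot.move_joints(angles): joint-space move.
- bot.move_gripper(opening, grip_force=None): finger opening in mm; grip_force is the grip in N (None keeps the last); returns when the fingers have stopped.
- bot.dwell(seconds).
- bot.ik(position, orientation): joint angles nearest the present ones, or None.
- bot.read_state(): the state.
- bot.read_camera(name): name is "scene" or "top" or "wrist"; returns a dict with "image" (400x640x3 uint8, blue, green, red), "depth" (400x640 float32, mm along the optical axis (not along the pixel's ray), 0 where there is no reading), "fovy" (degrees; the focal length in pixels is half the picture's height over the tangent of half this angle, whatever the lens; pixels are square), "cx", "cy" (the principal point, pixels), "eye" and "attitude" of the camera in the world; the wrist camera has in their place "mount" (4x4, takes a point from camera to tool coordinates, whose origin is the TCP and whose axes are the flange's). Camera axes: x right, y down, z forward; pixel columns grow to the right and rows downward; lengths in mm; the calibration is good to about 2 mm. A picture is of the moment at which its call begins: read the wrist's pose just before it.
A pose or a line that the arm cannot do raises bot.MotionError and nothing moves.
- bot.finish_job(): hands the job in; it is judged then, once.
The state is a dict: "clock": time; "joint_positions": joint angles; "qvel": joint speeds; "effort": joint torques, N m; "ee_pos": TCP position; "tool_rot": TCP orientation; "ft_force": force on the tool from outside, world axes, zero at the start; "moment": the same for the moment, N m; "grip_width": finger opening in mm; "grip_force": force on a finger pad.
Only numpy, scipy, OpenCV 4.12 (cv2) and the standard library are available. Lean on these libraries where they do the work, as an engineer would, in place of code of your own. Each camera call takes 0.05 s, during which the arm holds its last target. There are 200 camera calls.

## Working session

There is one attempt and no reset: what is moved stays moved. The work goes in short steps, each a Python script; the robot and the scene stay as the last script left them, time stands still between calls to the robot, and variables do not carry over. Pictures are saved under pics/ and viewed, at most 10 in all, crops included, and the job is handed in when it is done.

```bash
ls; mkdir -p pics; cat > h.py <<'E'
import numpy as np, cv2
from scipy.spatial.transform import Rotation as R
from rig import bot
def q2R(q): return R.from_quat([q[1],q[2],q[3],q[0]]).as_matrix()
def R2q(M):
    q=R.from_matrix(M).as_quat(); return [q[3],q[0],q[1],q[2]]
def cam(name):
    s=bot.read_state(); c=bot.read_camera(name)
    if 'mount' in c:
        T=np.eye(4);T[:3,:3]=q2R(s['tool_rot']);T[:3,3]=s['ee_pos'];T=T@np.array(c['mount'])
        c['Rm']=T[:3,:3];c['e']=T[:3,3]
    else:
        a=np.array(c['attitude']); c['Rm']=q2R(a) if a.size==4 else a; c['e']=np.array(c['eye'])
    c['f']=200/np.tan(np.radians(c['fovy'])/2)
    return c
def rays(c,uv):
    uv=np.atleast_2d(uv).astype(float)
    d=np.c_[(uv[:,0]-c['cx'])/c['f'],(uv[:,1]-c['cy'])/c['f'],np.ones(len(uv))]
    return d@c['Rm'].T
def plane(c,uv,z):
    d=rays(c,uv); return c['e']+d*((z-c['e'][2])/d[:,2])[:,None]
def cloud(c):
    v,u=np.mgrid[:400,:640]; d=rays(c,np.c_[u.ravel(),v.ravel()])
    return (c['e']+d*c['depth'].ravel()[:,None]).reshape(400,640,3)
E
python3 - <<'E'
from h import *
for n in('scene','top'):
    c=cam(n);cv2.imwrite(f'pics/{n}1.png',c['image']);print(n,c['e'],c['Rm'].round(3).tolist(),c['f'],c['cx'],c['cy'])
    np.savez(n+'.npz',**{k:v for k,v in c.items()})
print(bot.read_state())
E
```

```text
pics
scene [1121.0185917  -595.87048855 1088.07398391] [[0.709, 0.555, -0.434], [0.705, -0.544, 0.456], [0.017, -0.629, -0.777]] 480.3808633676088 312.58369419421814 192.83332481303773
top [ 415.19887006    7.61455999 1269.01500184] [[-0.024, -0.991, 0.132], [-1.0, 0.023, -0.004], [0.001, -0.132, -0.991]] 459.9378851789751 310.14914998551114 193.65656714851875
{'clock': 0.1, 'joint_positions': array([-1.19662814e+00,  3.00421726e-01,  1.52151697e+00, -3.13183818e-05,
        1.32067016e+00, -6.65804376e-02]), 'qvel': array([-0.0013244 , -0.00386465, -0.00196214, -0.00182213,  0.00049908,
       -0.00113157]), 'effort': array([ 2.07955694e-03, -5.44375813e+01, -3.62367761e+01,  1.25733476e-05,
        3.05439542e-03,  1.17915081e-05]), 'ee_pos': array([ 234.5732393 , -497.26738216,  249.77550303]), 'tool_rot': array([-4.99778270e-04,  9.75814720e-01,  2.18598661e-01, -9.28257400e-05]), 'ft_force': array([-0.68456294, -0.57462339,  0.10156548]), 'moment': array([0.06606127, 0.00295261, 0.00042218]), 'grip_force': 0.0, 'grip_width': 85.44359813995779}
```

View pics/top1.png

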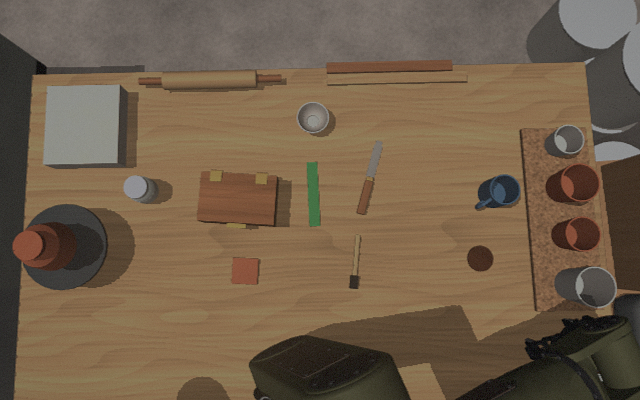

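View pics/scene1.png

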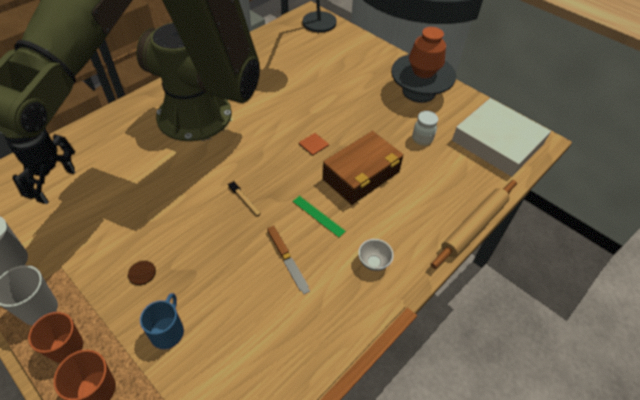

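The top view shows the case at about (238,198), with its ledge at (236,226), hinges at (216,175) and (261,178), and its front towards the robot. The knife handle is at (364,197) and its tip at (378,142). The ruler is at (314,195), the brush at (355,262), the tile at (245,271) and the bowl at (313,118). The scene view agrees with this.

```bash
python3 - <<'E'
from h import *
for n,lidroi,kn in(('top',(190,165,285,230),(352,135,388,218)),('scene',(315,125,410,205),(260,222,315,298))):
    c=dict(np.load(n+'.npz',allow_pickle=True)); c['f']=float(c['f']);c['cx']=float(c['cx']);c['cy']=float(c['cy'])
    P=cloud(c)
    x0,y0,x1,y1=lidroi; m=np.zeros((400,640),np.uint8); m[y0:y1,x0:x1]=((P[...,2]>72)&(P[...,2]<92))[y0:y1,x0:x1]
    m=cv2.morphologyEx(m,cv2.MORPH_OPEN,np.ones((3,3)))
    cs,_=cv2.findContours(m,0,2); k=max(cs,key=cv2.contourArea)[:,0]
    zz=np.median(P[...,2][m>0]); W=plane(c,k,80)[:,:2].astype(np.float32)
    r=cv2.minAreaRect(W); print(n,'lid',zz,r,cv2.boxPoints(r).round(1).tolist())
    # knife
    x0,y0,x1,y1=kn; im=c['image'].astype(int); hsv=cv2.cvtColor(c['image'],cv2.COLOR_BGR2HSV)
    sub=np.zeros((400,640),bool); sub[y0:y1,x0:x1]=1
    tz=np.median(P[...,2][sub])
    bg=cv2.medianBlur(c['image'],5)
    blade=sub&(hsv[...,1]<70); 
    hand=sub&((P[...,2]-tz)>8)
    for nm,mm,h in(('blade',blade,3),('handle',hand,18)):
        a=cv2.morphologyEx(mm.astype(np.uint8),cv2.MORPH_OPEN,np.ones((2,2)))
        l,lab,st,_=cv2.connectedComponentsWithStats(a); 
        if l<2: print(nm,'none');continue
        i=1+np.argmax(st[1:,4]); v,u=np.nonzero(lab==i)
        Q=plane(c,np.c_[u,v],h)[:,:2].astype(np.float32); print(nm,len(u),'z',np.median(P[v,u,2]),cv2.minAreaRect(Q),cv2.boxPoints(cv2.minAreaRect(Q)).round(1).tolist(),'table',tz)
    if n=='top':
      for nm,p,z in(('ledge',(236,225),56),('ruler a',(312,163),4),('ruler b',(315,226),4),('brush',(358,237),5),('bowl',(313,104),45)): print(nm,plane(c,p,z).round(0))
E
```

```text
top lid 79.58685037102725 ((570.3184814453125, 193.45358276367188), (200.14443969726562, 133.48062133789062), 85.28988647460938) [[495.6000061035156, 99.19999694824219], [628.5999755859375, 88.19999694824219], [645.0999755859375, 287.70001220703125], [512.0, 298.70001220703125]]
blade 297 z 2.718257942377022 ((676.8358764648438, -183.03883361816406), (23.5478572845459, 105.19811248779297), 72.7319564819336) [[623.0999755859375, -178.6999969482422], [723.5999755859375, -209.89999389648438], [730.5999755859375, -187.39999389648438], [630.0999755859375, -156.1999969482422]] table 0.6994932280474586
handle 307 z 16.798014650390087 ((572.7686157226562, -150.61842346191406), (22.331636428833008, 106.80680847167969), 72.91181182861328) [[518.4000244140625, -145.60000610351562], [620.5, -177.0], [627.0999755859375, -155.60000610351562], [525.0, -124.30000305175781]] table 0.6994932280474586
ledge [[498. 200.  56.]]
ruler a [[671.  -5.   4.]]
ruler b [[494.  -9.   4.]]
brush [[ 461. -126.    5.]]
bowl [[828. -11.  45.]]
scene lid 79.6147757464662 ((570.5975952148438, 191.14108276367188), (205.1189727783203, 138.7705535888672), 85.21416473388672) [[492.8999938964844, 94.69999694824219], [631.2000122070312, 83.19999694824219], [648.2999877929688, 287.6000061035156], [510.0, 299.1000061035156]]
blade 337 z 2.9232660393834067 ((679.63818359375, -180.17971801757812), (23.71895980834961, 107.79673767089844), 72.97480010986328) [[624.5999755859375, -175.6999969482422], [727.7000122070312, -207.3000030517578], [734.5999755859375, -184.60000610351562], [631.5999755859375, -153.10000610351562]] table 0.405756499820086
handle 301 z 16.947927358778088 ((580.9705810546875, -150.71583557128906), (23.566116333007812, 111.17095947265625), 72.31681823730469) [[524.4000244140625, -145.10000610351562], [630.4000244140625, -178.8000030517578], [637.5, -156.39999389648438], [531.5999755859375, -122.5999984741211]] table 0.405756499820086
```

```bash
cat >> h.py <<'E'
def down(yaw):   # tool pointing down, tool x = -(knife dir at yaw)
    c,s=np.cos(yaw),np.sin(yaw); x=np.array([-c,-s,0]); z=np.array([0,0,-1.]); return R2q(np.c_[x,np.cross(z,x),z])
KY=np.radians(-17.1); CY=np.radians(-4.71)
E
python3 - <<'E'
from h import *
q=down(KY); o=np.array([603.2,-159.6])
print(bot.tip_reach, bot.ik([*o,150],q))
bot.move_gripper(50)
bot.move_to([*o,120],q)
c=cam('wrist'); cv2.imwrite('pics/w1.png',c['image'])
print(bot.servo_line([*o,23],speed=60,until_force=5), bot.read_state()['ee_pos'])
bot.move_gripper(10,100)
s=bot.read_state(); print(s['ee_pos'],s['grip_width'],s['grip_force'],s['clock'])
bot.servo_line([*o,150],speed=100)
s=bot.read_state(); print(s['ft_force'],s['moment'],s['grip_width'],s['clock'])
p=np.array([505,198]);d=np.array([np.cos(CY),np.sin(CY)])
t=p-d*(130+40)
bot.move_to([*t,150],down(CY)); bot.dwell(.3)
for n in('wrist','scene','top'):
    c=cam(n);cv2.imwrite(f'pics/{n}2.png',c['image']);np.savez(n+'.npz',**c)
s=bot.read_state();print(s['ee_pos'],s['clock'],s['joint_positions'])
a=[cv2.imread(f'pics/{n}2.png') for n in('wrist','scene')]
cv2.imwrite('pics/v2.png',cv2.resize(np.vstack(a),(480,600)))
E
```

```text
19.0 [-3.17353102e-01  5.54895467e-01  1.40085670e+00 -4.44089210e-16
  1.18584049e+00 -1.58969813e+00]
False [ 603.36967788 -159.63689874   23.33891189]
[ 603.48780687 -159.63837212   23.68521699] 19.207453342273958 98.63933086395264 4.6167
[-0.10322832 -0.37523972 -1.22572746] [-0.03200746 -0.03435997  0.00729002] 19.20800000375306 6.0333
[335.66258243 211.90079317 149.97064812] 8.1583 [ 4.70790816e-01  8.19529224e-02  2.03727498e+00 -2.86515208e-05
  1.02241483e+00 -1.01761878e+00]
```

View pics/v2.png

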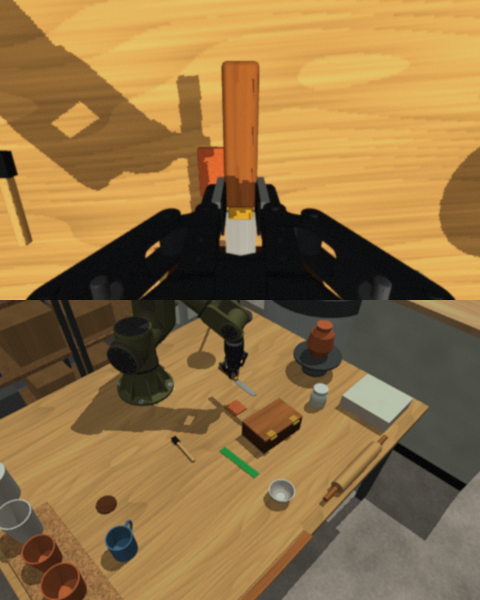

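The knife is held square in the jaws, with its blade pointing at the case. Next I measure the blade's tip and pitch in the hand from the scene and top cameras.

```bash
python3 - <<'E'
from h import *
d=np.array([np.cos(CY),np.sin(CY)]);n=np.array([-d[1],d[0]])
for nm in('scene','top'):
    c=dict(np.load(nm+'.npz',allow_pickle=True)); [c.__setitem__(k,float(c[k])) for k in('f','cx','cy')]
    P=cloud(c); hsv=cv2.cvtColor(c['image'],cv2.COLOR_BGR2HSV)
    rel=P[...,:2]-np.array([335.7,211.9]); a=rel@d; b=rel@n
    m=(a>26)&(a<150)&(abs(b)<25)&(P[...,2]>100)&(P[...,2]<165)
    if nm=='scene': m&=hsv[...,1]<110
    print(nm,m.sum(), a[m].max() if m.any() else 0)
    if m.sum()>30:
        A=np.c_[a[m],np.ones(m.sum())]; print('z fit',np.linalg.lstsq(A,P[...,2][m],rcond=None)[0],'y fit',np.linalg.lstsq(A,b[m],rcond=None)[0])
        for s in range(30,140,20):
            k=m&(abs(a-s)<10); print(s,k.sum(),P[...,2][k].mean().round(1),b[k].mean().round(1))
E
```

```text
scene 206 133.02824030847836
z fit [6.63624392e-03 1.28487184e+02] y fit [ 3.50055037e-05 -2.88942140e+00]
30 28 128.5 -3.0
50 38 128.9 -2.8
70 41 129.2 -2.9
90 40 129.0 -3.0
110 41 129.0 -2.7
130 18 129.5 -3.2
top 363 131.72841138708893
z fit [1.00523430e-02 1.27815087e+02] y fit [ 0.03604141 -6.3131883 ]
30 13 126.8 -10.5
50 68 128.5 -4.3
70 84 128.7 -2.6
90 82 128.6 -2.5
110 80 129.0 -3.0
130 36 129.0 -2.7
```

```bash
cat >> h.py <<'E'
d3=np.array([np.cos(CY),np.sin(CY),0]);n3=np.array([-d3[1],d3[0],0])
FRONT=np.array([505,198.,0])+1.5*n3   # tip offset compensated
def tip(a,z,**k):  # put blade-mid tip at depth a behind front face, height z
    return bot.servo_line(list(FRONT+d3*(a-130)+np.array([0,0,z+22.3])),down(CY),**k)
def arc(th,r,**k): return tip(130-r*np.cos(th),70+r*np.sin(th)-1.5,**k)
def fs(): s=bot.read_state(); return s['ft_force'].round(1),s['moment'].round(2),round(s['grip_width'],1),round(s['clock'],2)
E
python3 - <<'E'
from h import *
tip(-35,62.5,speed=100); print(fs())
print(tip(28,62.5,speed=40,until_force=6),fs(),bot.read_state()['ee_pos'])
E
```

```text
(array([-0.5,  0.4, -0.8]), array([-0.01,  0.02, -0.01]), 19.2, 8.96)
False (array([-1. ,  0.5, -0.9]), array([ 0.02, -0.03, -0.03]), 19.3, 10.68) [403.33496201 207.90220149  84.82294509]
```

```bash
python3 - <<'E'
from h import *
for th in(0.02,.1,.2,.3,.4): arc(th,102,speed=40); print(th,fs())
c=cam('scene'); cv2.imwrite('pics/s3.png',cv2.resize(c['image'][60:240,230:450],None,fx=3,fy=3))
E
```

```text
0.02 (array([-1. , -0.1, -2.1]), array([0.09, 0.23, 0.07]), 19.1, 11.03)
0.1 (array([-0.9, -0.1, -2.1]), array([0.04, 0.24, 0.01]), 18.9, 11.38)
0.2 (array([ 0.5,  0.3, -1.9]), array([0.03, 0.07, 0.02]), 19.3, 11.79)
0.3 (array([ 0.3,  0.6, -0.6]), array([0.01, 0.03, 0.03]), 19.2, 12.2)
0.4 (array([ 0.2, -0.6, -1.6]), array([ 0.04,  0.05, -0.03]), 19.3, 12.61)
```

View pics/s3.png

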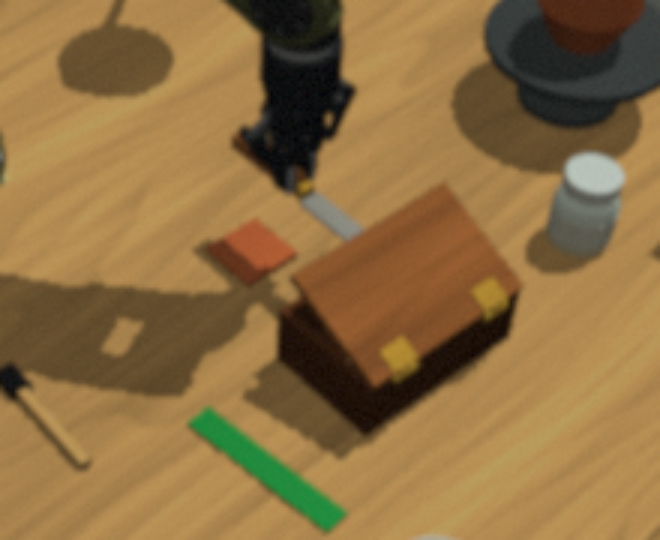

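The lid is lifted on the blade, so I continue the arc.

```bash
python3 - <<'E'
from h import *
for th in np.arange(.5,1.75,.1): arc(th,102,speed=50); print(th.round(2),*fs())
c=cam('scene'); cv2.imwrite('pics/s4.png',cv2.resize(c['image'][60:240,230:450],None,fx=3,fy=3))
c=cam('top'); P=cloud(c); rel=P-FRONT; a=rel@d3; b=rel@n3
m=(abs(b)<95)&(abs(b)>30)&(a>60)&(a<220)&(P[...,2]>95); z=P[...,2]
for lo in range(100,220,20):
    k=m&(z>=lo)&(z<lo+20); print(lo,k.sum(),a[k].mean().round(1) if k.any() else '')
E
```

```text
0.5 [-0.  -0.1 -2.3] [-0.01  0.07  0.02] 19.0 13.01
0.6 [ 0.2  0.8 -1.1] [-0.04  0.05  0.01] 18.7 13.36
0.7 [-1.4  0.2 -0. ] [ 0.02  0.07 -0.  ] 19.5 13.71
0.8 [ 0.2 -0.8 -0.5] [ 0.04 -0.02 -0.  ] 19.3 14.06
0.9 [-0.6 -0.4 -0.3] [-0.01  0.02  0.03] 19.0 14.41
1.0 [ 0.1 -0.7 -1.1] [ 0.01 -0.03  0.  ] 19.2 14.76
1.1 [-0.6 -0.3 -1.6] [ 0.05 -0.02  0.05] 19.4 15.11
1.2 [-0.2 -0.7 -0.3] [ 0.03 -0.01  0.  ] 19.5 15.46
1.3 [-0.  -1.  -0.5] [ 0.01 -0.03  0.06] 19.1 15.81
1.4 [-0.1  0.2 -1.5] [ 0.01 -0.01  0.02] 19.5 16.16
1.5 [-0.  -0.6 -1.3] [ 0.03  0.03 -0.01] 19.2 16.51
1.6 [ 0.  -0.6 -1.3] [-0.   -0.03  0.02] 19.5 16.86
1.7 [ 0.  -0.2 -0.8] [-0.04 -0.02  0.02] 19.2 17.21
100 134 136.3
120 137 139.7
140 158 143.1
160 161 146.6
180 339 153.5
200 10 153.8
```

View pics/s4.png

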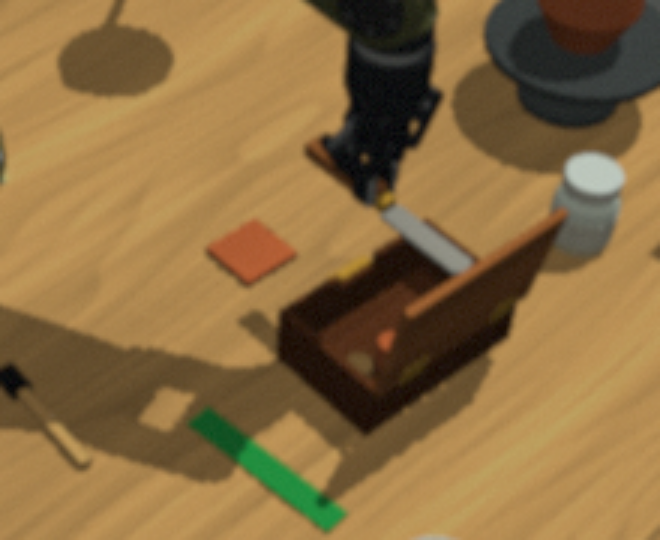

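The lid leans back at about 1.74 rad. I'll withdraw the knife and lay it down where it came from.

```bash
python3 - <<'E'
from h import *
tip(-40,172,speed=120)
o=[603.4,-159.6]; q=down(KY)
bot.move_to([*o,110],q)
bot.servo_line([*o,40],speed=80); bot.dwell(.2)
print(bot.servo_line([*o,24],speed=12,until_force=3),bot.read_state()['ee_pos'],*fs())
bot.dwell(.3); bot.move_gripper(24); bot.move_gripper(50); print(*fs())
bot.servo_line([*o,150],speed=80)
bot.move_to([450,-300,250],q); bot.dwell(.3)
a=[]
for n in('scene','top'):
    c=cam(n); a.append(c['image'])
    P=cloud(c); rel=P-FRONT; aa=rel@d3; b=rel@n3; z=P[...,2]
    if n=='top':
        m=(abs(b)<95)&(aa>60)&(aa<220)&(z>100)&(z<185); print('slope',np.polyfit(z[m],aa[m],1))
    k=np.array([np.cos(KY),np.sin(KY)]); r=P[...,:2]-np.array(o); s=r@k; t=r@np.array([-k[1],k[0]])
    for x in(-70,-30,0,50,90,120):
        j=(abs(s-x)<8)&(abs(t)<7); print(n,x,z[j].mean().round(1))
print(*fs())
cv2.imwrite('pics/v5.png',cv2.resize(np.vstack(a),(480,600)))
E
```

```text
False [ 603.45030678 -159.60227649   24.10145645] [ 0.5 -0.7 -0.9] [-0.03 -0.04 -0.01] 19.2 23.4
[ 0.5  0.4 -0.1] [-0.   -0.01 -0.02] 50.2 24.29
scene -70 18.2
scene -30 18.2
scene 0 17.5
scene 50 3.2
scene 90 2.7
scene 120 2.4
slope [  0.17328353 117.13048835]
top -70 18.7
top -30 18.3
top 0 16.9
top 50 3.1
top 90 3.8
top 120 4.2
[-0.2 -0.4 -0.3] [ 0.   -0.04 -0.03] 50.1 27.33
```

View pics/v5.png

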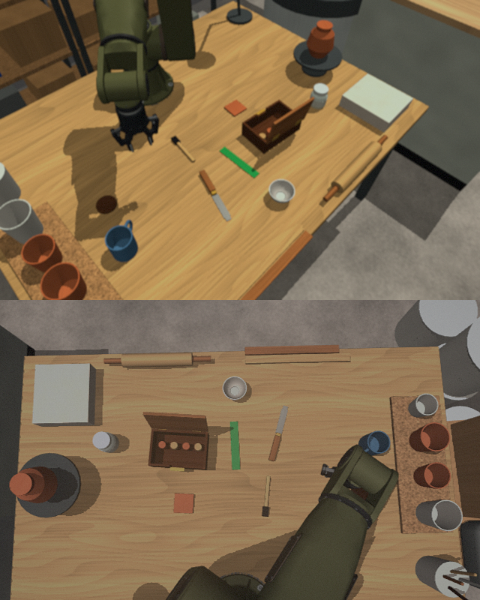

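The lid is open and leaning back, the knife lies flat where it started, and everything else is undisturbed.

```bash
python3 -c "
from rig import bot
print(bot.finish_job())"
```

```text
the job is handed in; nothing more can be done
None
```

The job is handed in: the lid was levered open with the knife and stayed leaning back at about 1.74 rad, the knife lies flat on the worktop clear of the case, and nothing else appears to have moved (about 27 s of the 64 s allowed).

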